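# Close a device housing on its dowels and hold it shut

## Task

Push the orange connector cap in the lower housing half all the way home first, then pick up the loose upper half by its display hood, fit its two holes over the two dowels of the lower half (orange cap inside) and press it down against the spring pins until the halves meet with no gap. Finish while still holding the halves pressed together: do not let go. Leave the blue cup, the solder reel, the mouse and the small computer where they are.

Things in the scene. Friction and masses are not known exactly. Their poses are not given: they have to be found in the camera images.
- base: Lower half of a split housing, fixed on a blue nest plate 156 x 90 x 8 mm. Light grey open tub 130 (its x) x 64 mm (y), walls 4 mm, solid end blocks 22 mm long, flat rim 40 mm above the bench; green board inside. A steel dowel on each end block, an orange cap in the middle, a brass spring pin 33 mm either side of the middle along x. Origin: centre of the nest's underside, z up.
- dowel_a (a point): Centre of the foot of the dowel at the +x end of the lower half, at rim level (base frame: x +53, y -16, z 40 mm). Steel dowel, 8 mm diameter, 16 mm tall, the top 4 mm tapering to 4 mm diameter.
- dowel_b (a point): The same for the dowel at the -x end (base frame: x -53, y -16, z 40 mm). Both dowels are on the -y side of the long middle line, so the cover fits only one way round.
- rim (a point): Centre of the lower half's rim plane (base frame: 0, 0, 40 mm). Cover fully closed = the cover's origin lies here.
- cap_top (a point): Centre of the top (26 mm along base x, 22 mm along y) of the orange press-on connector cap in the middle of the lower half. Starts 6 to 9 mm above the rim; fully home it is 1 mm below the rim. Push it with closed fingertips: 29 mm from the middle to each brass pin's near side; the tub's inside is 86 x 56 mm.
- cap (a joint): How far the orange cap is pressed down, in m: 0 = fully raised (9 mm above the rim), 0.010 = hard stop, fully home. Stiff friction fit: it slides when pushed with more than about 5 N and stays where it is left.
- pins (a joint): How far the two brass spring pins (8 mm diameter, on one carrier) are pressed down, m: 0 = up, tops 4 mm above the rim; 0.004 = level with the rim; stop at 0.006. They spring back: the pair pushes about 3.6 N at 0, 8.4 N at 0.004. The cover's weight does not push them down: unpressed, it rises about 4 mm.
- cover: Upper half of the housing, loose, right way up, 0.10 to 0.18 kg: light grey plate 130 (x) x 64 (y) x 12 mm with a dark raised display hood in its middle, 60 (x) x 36 mm (y), 26 mm above the plate (top 38 mm above the underside), blue screen on top. Grip the hood across its 36 mm. Two through holes 11 mm wide for the dowels. Origin: centre of its flat underside, z up.
- hole_a (a point): Centre, on the underside, of the cover's hole at its +x end (cover frame: x +53, y -16, z 0 mm). Goes over dowel_a.
- hole_b (a point): The same for the hole at its -x end (cover frame: x -53, y -16, z 0 mm). Goes over dowel_b. A row of small blue and red keys lies along the +y edge of the plate.
- spool: Bystander, leave alone: small reel of solder wire with white flanges, 50 mm diameter, 48 mm tall, standing; origin at its underside.
- screw_cup: Bystander, leave alone: small blue cup, 44 mm diameter, 35 mm tall; origin at its underside.
- mouse: Bystander, leave alone: black computer mouse, 105 x 60 x 32 mm; origin at its underside.
- computer: Bystander, leave alone: single-board computer in a light grey case, 90 x 62 x 31 mm; origin at its underside.

How it is judged:
On the way, in this order (a step that is already met when the one before it is completed fails the run):
1. The orange cap is pressed fully home while the cover is still away from the lower half (value of joint cap above 0.0085 m and horizontal distance between cover and base above 0.09 m), for 0.2 s.
2. The cover is threaded on both dowels, right way round (horizontal distance between hole_a and dowel_a below 0.003 m and horizontal distance between hole_b and dowel_b below 0.003 m and z of cover in the frame of rim below 0.01 m), for 0.1 s.
At the end, for the whole second after the job is handed in: Cap home within 1.5 mm; each hole within 3 mm of its dowel; cover flat on the rim (gap under 1.5 mm, 0.03 rad) and still; pins pressed down over 2.5 mm; fingers still on the cover with over 3 N, pressing it on the lower half with over 5 N (horizontal distance between hole_a and dowel_a below 0.003 m and horizontal distance between hole_b and dowel_b below 0.003 m and value of joint cap above 0.0085 m and z of cover in the frame of rim below 0.0015 m and angle between the z axis of cover and the z axis of base, either way round below 0.03 rad and value of joint pins above 0.0025 m and contact force between cover and base above 5 N and contact force between the fingers and cover above 3 N and linear speed of cover below 0.02 m/s); the arm keeps its last pose, push and grip.
It fails at once if A bystander is moved more than 30 mm (distance of any of spool, screw_cup, mouse, computer from where it was at the start of the episode above 0.03 m).
It also fails if it takes over 58 s, if anything falls off the work surface, if the arm or the gripper's body presses on something with over 40 N, if the wrist force passes 120 N, or if a joint passes its speed limit or range.

## Robot

A 6-joint arm with a two-finger parallel gripper is mounted at the origin on the work surface. World frame = base frame: x ahead of the robot, y to its left, z up, the work surface at z = 0. Lengths are in m, angles in rad, forces in N, time in s.
With the tool pointing down it reaches from about 0.35 to 0.775 m from the base axis. Payload 7.3 kg.
Tool frame: the origin (TCP) lies midway between the tips of the shut fingers; the grasp point (between the pads) lies ctrl.grip_depth behind it (ctrl.grip_depth is the distance from the TCP to the grasp point, in m); z points along the fingers, y is the line along which they close (so a half turn about z gives the same grasp; the last joint's range is limited). The gripper opens to 92 mm and grips with 3 to 60 N. Pads are 19 mm wide; open, the fingers measure 130 mm over their backs; the gripper's body (75 mm by 190 mm) begins 47 mm behind the grasp point.
Start: joints at [0.96, 0.342, 1.524, -0, 1.275, -0.146], TCP at [0.235, 0.469, 0.227] pointing down, gripper open.
Joint ranges: [-2.53, 2.53], [-0.77, 2.02], [0.04, 2.7], [-1, 4.14], [0.28, 2.66], [-3.11, 3.11]. Speed limits (rad/s): [2.57, 2.57, 3.14, 3.14, 3.14, 3.14].

## Interface

Orientations are given as [roll, pitch, yaw] about the fixed x, y, z axes, in that order (R = Rz(yaw) Ry(pitch) Rx(roll)).
In Python, from bench import ctrl gives the robot as it stands. The module is installed in compiled form; this text tells all that it offers.
- The arm moves only by the shell command python3 -m jog 'ROWS' [OPENING]. ROWS is JSON, one flat list of numbers, 6 for each row, row after row: the shift along the world's x, y, z in mm, then the turn, a rotation vector about the world's x, y, z in degrees. In form: [tx, ty, tz, rx, ry, rz, tx, ty, tz, rx, ry, rz, ...]. A call has 1 to 20 rows; each row shifts and turns the commanded pose from where the row before left it; what a row does not reach is not made up. A row lasts 1/8 s, in which the tool goes at most 62.5 mm and 10.7 degrees, less where a joint would pass 70% of its speed; a pose out of reach is approached as far as the arm can. A call with a gripper value outside its range is refused whole. OPENING is the closure, from -1 (fully open) to 1 (shut), set as the call begins (- or left out, the last holds). The fingers move at their own pace and stop on an object; the grip force is fixed at half the most. Time passes only in rows, so rows that do not move let the fingers close. It gives the time, the measured TCP pose, the force, the opening and the grip force at its end, in the units of the state.
- ctrl.state(): the state, without advancing time (a new reading comes with each control period).
- ctrl.grab_frame(name): name is "side" or "top" or "wrist"; returns (picture, depth): 400x640x3 uint8, red, green, blue; 400x640 float32, m along the optical axis (not along the pixel's ray), 0 where there is no reading.
- ctrl.camera_params(name): a dict with "fx", "fy", "cx", "cy" (pixels), "view" (4x4, takes a point from world to camera coordinates). Camera axes: x right, y up, looking along -z (the intrinsics and any distortion apply to the point x, -y, -z); pixel columns grow to the right and rows downward; lengths in m; the calibration is good to about 2 mm. A picture is of the moment at which its call begins: read the wrist's pose just before it. camera_params takes no time and is no camera call; for the wrist camera it gives the pose at the moment of the call.
- ctrl.sign_off(): hands the job in; it is judged then, once.
The state is a dict: "time": time; "joints": joint angles; "qvel": joint speeds; "effort": joint torques, N m; "ee_pos": TCP position; "orientation": TCP orientation; "contact_force": force on the tool from outside, world axes, zero at the start; "moment": the same for the moment, N m; "finger_gap": finger opening in m; "grasp_force": force on a finger pad.
Only numpy, scipy, OpenCV 4.12 (cv2) and the standard library are available. Lean on these libraries where they do the work, as an engineer would, in place of code of your own. Each camera call takes 0.05 s, during which the arm holds its last target. There are 200 camera calls.

## Working session

There is one attempt and no reset: what is moved stays moved. The work goes in short steps, Python scripts to look and compute and a shell command to move; the robot and the scene stay as the last step left them, time stands still between calls to the robot, and variables do not carry over. Pictures are saved under pics/ and viewed, at most 10 in all, crops included, and the job is handed in when it is done.

```bash
mkdir -p pics; cat > h.py <<'E'
import numpy as np, cv2
from bench import ctrl
def grab(n):
    p=ctrl.camera_params(n); im,d=ctrl.grab_frame(n); return im,d,p
def cloud(d,p):
    v,u=np.mgrid[0:d.shape[0],0:d.shape[1]]
    c=np.stack([(u-p['cx'])/p['fx']*d,-(v-p['cy'])/p['fy']*d,-d,np.ones_like(d)],-1)
    return (c@np.linalg.inv(np.array(p['view'])).T)[...,:3]
E
python3 - <<'E'
from h import *
print(ctrl.state(), ctrl.grip_depth)
for n in ['top','side']:
    im,d,p=grab(n); cv2.imwrite(f'pics/{n}0.png',im[...,::-1]); np.savez(f'{n}0.npz',im=im,d=d,view=p['view'])
    print(n,{k:(np.round(v,3).tolist() if k=='view' else v) for k,v in p.items()},(d>0).mean())
E
```

```text
{'time': 0.0, 'joints': array([ 9.60016678e-01,  3.42711205e-01,  1.52504070e+00, -1.76873605e-05,
        1.27536659e+00, -1.45989348e-01]), 'qvel': array([-3.71893354e-04,  1.96061007e-05,  9.84168724e-06,  7.69904664e-04,
        8.38928433e-05, -4.80459131e-04]), 'effort': array([ 5.19880396e-04, -4.31249607e+01, -2.44216543e+01,  7.18782982e-02,
        5.59766893e-02, -1.18896996e-04]), 'ee_pos': array([0.23506621, 0.46897674, 0.22604266]), 'orientation': array([-3.14008058e+00, -2.05233210e-04,  2.67680736e+00]), 'contact_force': array([ 0.25300615,  0.33117642, -0.29940715]), 'moment': array([-0.02000397,  0.01832381,  0.05135029]), 'grasp_force': 0.0, 'finger_gap': 0.09141619776686388} 0.0188
top {'fx': 418.5076997164407, 'fy': 418.5076997164407, 'cx': 314.46841087816443, 'cy': 200.22652245260565, 'view': [[0.029, -0.999, 0.016, -0.028], [0.987, 0.031, 0.156, -0.57], [-0.157, 0.011, 0.988, -1.091], [0.0, 0.0, 0.0, 1.0]]} 0.9959140625
side {'fx': 425.07504748050127, 'fy': 425.07504748050127, 'cx': 317.294418107185, 'cy': 202.38477429060933, 'view': [[0.923, -0.385, 0.006, -0.533], [0.247, 0.604, 0.758, -0.188], [-0.295, -0.698, 0.653, -0.961], [0.0, 0.0, 0.0, 1.0]]} 0.99610546875
```

View pics/top0.png

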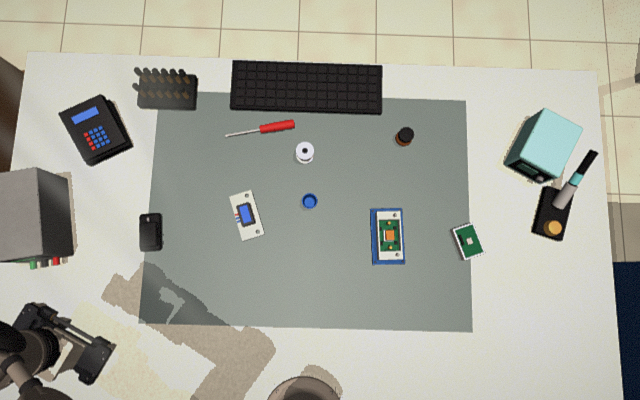

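View pics/side0.png

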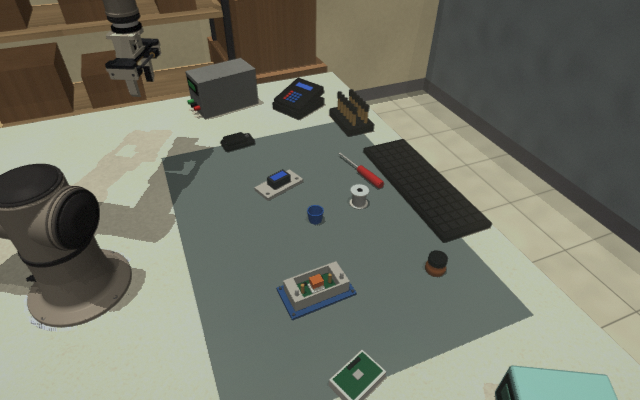

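The top view shows the cover at about (246,215), with its keys on the left edge and blue screen at the centre. The base is at (388,237) with the orange cap in the middle; the cup is at (309,201), the reel at (305,152), the mouse at (151,231) and the computer at (467,241).

```bash
python3 - <<'E'
from h import *
t=np.load('top0.npz'); im=t['im']; d=t['d']; p=ctrl.camera_params('top'); P=cloud(d,p)
hsv=cv2.cvtColor(im,cv2.COLOR_RGB2HSV)
def box(m,name,roi):
    M=np.zeros(m.shape,bool); y0,y1,x0,x1=roi; M[y0:y1,x0:x1]=m[y0:y1,x0:x1]
    q=P[M]; r=cv2.minAreaRect((q[:,:2]*1000).astype(np.float32))
    print(name,len(q),'mean',np.round(q.mean(0)*1000,1),'zmed',round(np.median(q[:,2])*1000,1),'rect',np.round(r[0],1),np.round(r[1],1),round(r[2],1))
C=(180,250,215,275); B=(200,275,362,415)
H,S,V=hsv[...,0],hsv[...,1],hsv[...,2]; z=P[...,2]
blue=(H>100)&(H<130)&(S>120)
print('mat z',np.median(z[260:300,250:340]))
box(blue&(z>.025),'screen',C)
box((z>.03),'hood',C)
box((z>.006)&(S<60)&(V>140),'plate',C)
box(blue&(z<.025)&(z>.004),'keysblue',C)
box(blue,'nest',B)
box((z>.03)&(S<60)&(V>120),'rim',B)
box((H<20)&(S>120)&(V>120)&(z>.03),'cap',B)
a=cv2.resize(im[175:265,200:290],(400,400),interpolation=cv2.INTER_CUBIC)
b=cv2.resize(im[195:285,345:435],(400,400),interpolation=cv2.INTER_CUBIC)
cv2.imwrite('pics/crop1.png',np.hstack([a,b])[...,::-1])
E
```

```text
mat z 0.0014621475861774647
screen 144 mean [529.6 176.   39.8] zmed 39.8 rect [529.5 176. ] [48.2 22.3] 22.2
hood 322 mean [519.8 165.2 102.1] zmed 39.3 rect [462.3 109.7] [252.6  55.4] 44.9
plate 822 mean [525.4 172.1  37.8] zmed 12.9 rect [524.1 127.4] [305.7 199.8] 77.0
keysblue 4 mean [515.5 199.7  14.7] zmed 14.0 rect [516.2 200.2] [11.2  4.8] 3.9
nest 455 mean [ 473.5 -202.7   13.9] zmed 8.8 rect [ 477.6 -127.5] [153.5 267.3] 3.7
rim 532 mean [ 477.7 -208.    85. ] zmed 40.4 rect [ 471.7 -121.8] [131.4 261. ] 6.1
cap 83 mean [ 481.1 -210.2   73.9] zmed 46.8 rect [ 428.5 -122. ] [ 60.9 248.7] 30.1
```

View pics/crop1.png

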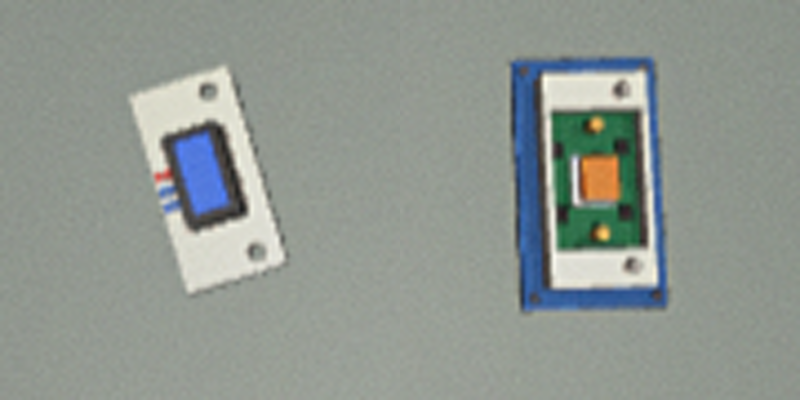

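Crops: the keys are on the cover's left (world +y) and the base's dowels on the right (world -y). So both frames have +x ahead, with the cover yawed about 20° and the base about 3°. Next I refine with bounded heights.

```bash
cat >> h.py <<'E'
def ray(u,v,p,z):
    M=np.linalg.inv(np.array(p['view'])); u=np.atleast_1d(u).astype(float); v=np.atleast_1d(v).astype(float)
    D=np.stack([(u-p['cx'])/p['fx'],-(v-p['cy'])/p['fy'],-np.ones_like(u)],-1)@M[:3,:3].T; o=M[:3,3]
    return (o+D*((z-o[2])/D[:,2])[:,None])[:,:2]*1000
def rect(m,p,z):
    n,l,s,c=cv2.connectedComponentsWithStats(m.astype(np.uint8)); k=1+np.argmax(s[1:,4])
    v,u=np.nonzero(l==k); q=ray(u,v,p,z)
    r=cv2.minAreaRect(q.astype(np.float32)); b=cv2.boxPoints(r)
    e=[b[1]-b[0],b[2]-b[1]]; L=max(e,key=np.linalg.norm); a=np.degrees(np.arctan2(L[1],L[0])); a=(a+90)%180-90
    return 'centroid',np.round(q.mean(0),1),'rect',np.round(r[0],1),np.round(sorted(r[1]),1),'long-axis yaw',round(a,1),'px',len(q)
E
python3 - <<'E'
from h import *
t=np.load('top0.npz'); im=t['im']; d=t['d']; p=ctrl.camera_params('top'); P=cloud(d,p); z=P[...,2]
H,S,V=cv2.split(cv2.cvtColor(im,cv2.COLOR_RGB2HSV))
def R(roi):
    M=np.zeros(z.shape,bool); M[roi[0]:roi[1],roi[2]:roi[3]]=1; return M
C=R((180,250,215,275)); B=R((200,275,362,415))
blue=(H>100)&(H<130)&(S>120)
print('screen',rect(C&blue&(z>.025)&(z<.06),p,.038))
print('plate',rect(C&(z>.005)&(z<.06),p,.012))
print('nest',rect(B&(blue|(z>.005)),p,.008))
print('rim',rect(B&(z>.03)&(z<.06),p,.040))
print('cap',rect(B&(H<20)&(S>150)&(V>120),p,.047))
for n,(y,x) in {'cup':(201,309),'reel':(152,305),'mouse':(231,151)}.items(): print(n,np.round(P[y,x]*1000))
E
```

```text
screen ('centroid', array([529.8, 176.3]), 'rect', array([529.6, 176.2]), array([22.1, 47.1]), 'long-axis yaw', np.float32(21.2), 'px', 144)
plate ('centroid', array([527.5, 175.9]), 'rect', array([528.1, 175.9]), array([ 73.1, 139.1]), 'long-axis yaw', np.float32(17.2), 'px', 1098)
nest ('centroid', array([ 481.5, -216.1]), 'rect', array([ 482. , -216.2]), array([ 93.5, 156.8]), 'long-axis yaw', np.float32(4.3), 'px', 1830)
rim ('centroid', array([ 481.5, -216.4]), 'rect', array([ 482.6, -215.4]), array([ 66., 130.]), 'long-axis yaw', np.float32(3.1), 'px', 548)
cap ('centroid', array([ 484.3, -215.6]), 'rect', array([ 483.6, -215.4]), array([18.9, 24.2]), 'long-axis yaw', np.float32(0.1), 'px', 74)
cup [574.   3.   5.]
reel [704.  18.  45.]
mouse [475. 426.  34.]
```

```bash
python3 -m jog '[37,-36,0,0,0,5.5,37,-36,0,0,0,5.5,37,-36,0,0,0,5.5,37,-36,0,0,0,5.5,37,-36,0,0,0,5.5,37,-37,0,0,0,5.5,36,-37,0,0,0,5.5,36,-37,0,0,0,5.5,0,0,0,0,0,0,0,0,0,0,0,0]'
python3 - <<'E'
from h import *
im,d,p=grab('wrist'); cv2.imwrite('pics/w1.png',im[...,::-1]); np.savez('w1.npz',im=im,d=d,**p)
s=ctrl.state();print(s['time'],s['ee_pos'],s['orientation'],s['joints'],np.round(p['view'],3).tolist(),p['fx'])
E
```

```text
time: 1.35
ee_pos: [0.5287, 0.1785, 0.2262]
orientation: [3.141, -0.001, -2.84]
contact_force: [0.7, 0.6, -0.5]
finger_gap: 0.0923
grasp_force: 0.0
1.4 [0.5284869  0.17895328 0.2264313 ] [ 3.14101691e+00 -1.07061886e-03 -2.83850288e+00] [ 1.88878840e-01  4.03455119e-01  1.43134636e+00  4.65989559e-04
  1.30792046e+00 -1.68512830e+00] [[-0.297, 0.955, 0.0, -0.013], [-0.926, -0.288, -0.245, 0.572], [-0.234, -0.073, 0.969, -0.251], [0.0, 0.0, 0.0, 1.0]] 276.54466738673227
```

View pics/w1.png

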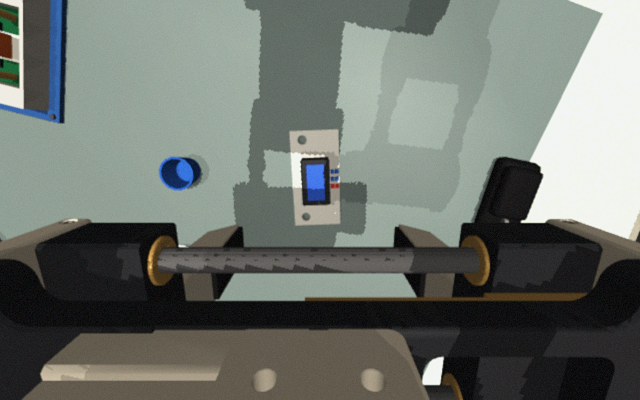

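The wrist view shows the cover upright at (315,178), with holes at (302,139) and (306,217) and keys on the right (world +y).

```bash
python3 - <<'E'
from h import *
t=np.load('w1.npz'); im=t['im']; p={k:t[k] for k in t if k not in('im','d')}; P=cloud(t['d'],p); z=P[...,2]
H,S,V=cv2.split(cv2.cvtColor(im,cv2.COLOR_RGB2HSV))
M=np.zeros(z.shape,bool); M[120:235,275:355]=1
print('mat',np.median(z[100:220,220:270]))
print('screen',rect(M&(H>100)&(H<130)&(S>150)&(z>.025)&(z<.06),p,.038))
print('plate',rect(M&(z>.006)&(z<.06),p,.012))
print('plate gt8',rect(M&(z>.008)&(z<.022),p,.012))
for n,(u,v) in {'a':(302,139),'b':(306,217)}.items():
    g=V[v-8:v+9,u-8:u+9].astype(float); W=np.clip(np.median(g)*.75-g,0,None); W[np.hypot(*np.mgrid[-8:9,-8:9])>6]=0
    vv,uu=np.mgrid[v-8:v+9,u-8:u+9]; c=(W*uu).sum()/W.sum(),(W*vv).sum()/W.sum()
    print(n,np.round(c,1),np.round(ray(*c,p,.011),1),(W>0).sum())
E
```

```text
mat 0.00038252978635705537
screen ('centroid', array([529.2, 174.4]), 'rect', array([529.2, 174.2]), array([22.8, 46.4]), 'long-axis yaw', np.float32(17.6), 'px', 647)
plate ('centroid', array([527.2, 174.4]), 'rect', array([529.7, 175. ]), array([ 63.9, 129.9]), 'long-axis yaw', np.float32(19.5), 'px', 4340)
plate gt8 ('centroid', array([524.7, 173.9]), 'rect', array([529.7, 175. ]), array([ 63.9, 129.9]), 'long-axis yaw', np.float32(19.5), 'px', 3009)
a [301.1 139.7] [[485. 141.]] 61
b [305.3 216.6] [[585.1 176.8]] 49
```

```bash
python3 -m jog '[-6,-49,0,0,0,-1.75,-6,-49,0,0,0,-1.75,-6,-49,0,0,0,-1.75,-6,-49,0,0,0,-1.75,-6,-49,0,0,0,-1.75,-6,-49,0,0,0,-1.75,-6,-50,0,0,0,-1.75,-5,-50,0,0,0,-1.75,0,0,0,0,0,0,0,0,0,0,0,0]' 1
python3 - <<'E'
from h import *
im,d,p=grab('wrist'); cv2.imwrite('pics/w2.png',im[...,::-1]); np.savez('w2.npz',im=im,d=d,**p)
s=ctrl.state();print(s['time'],s['ee_pos'],s['orientation'],s['joints'],s['contact_force'],s['finger_gap'])
E
```

```text
time: 2.65
ee_pos: [0.4823, -0.2143, 0.2267]
orientation: [3.141, -0.0, -3.082]
contact_force: [0.1, -0.2, 1.0]
finger_gap: 0.0009
grasp_force: 0.0
2.7 [ 0.48246097 -0.2139652   0.22683745] [ 3.14097155e+00  2.84973830e-06 -3.08097161e+00] [-5.63000917e-01  3.47193324e-01  1.51609134e+00  5.28234763e-04
  1.27866842e+00 -2.19457050e+00] [0.210516   0.62623162 0.28077114] 0.0005095667264706831
```

View pics/w2.png

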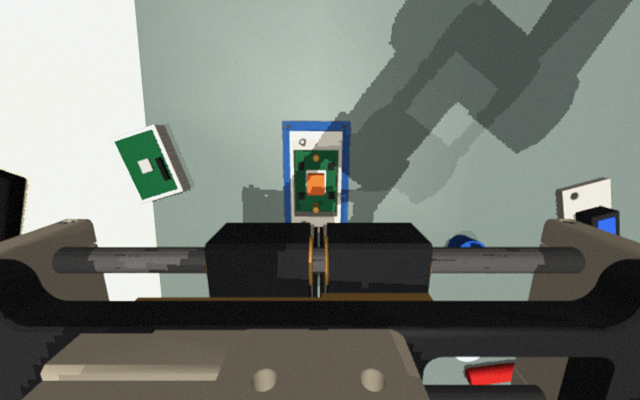

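The base is at (316,175) with its near end hidden by the fingers, so I shift +60 mm in x and look again.

```bash
python3 -m jog '[30,0,0,0,0,0,30,0,0,0,0,0,0,0,0,0,0,0,0,0,0,0,0,0]'
python3 - <<'E'
from h import *
im,d,p=grab('wrist'); np.savez('w3.npz',im=im,d=d,**p)
c=im[50:230,240:400]; cv2.imwrite('pics/w3.png',cv2.resize(c,None,fx=3,fy=3,interpolation=cv2.INTER_CUBIC)[...,::-1])
P=cloud(d,p); z=P[...,2]
H,S,V=cv2.split(cv2.cvtColor(im,cv2.COLOR_RGB2HSV))
M=np.zeros(z.shape,bool); M[60:215,250:380]=1
print('mat',np.median(z[60:200,200:240]))
blue=(H>100)&(H<130)&(S>120)
print('nest',rect(M&(blue|(z>.005))&(z<.06),p,.008))
print('rim',rect(M&(z>.034)&(z<.043),p,.040))
print('cap',rect(M&(H<20)&(S>150)&(V>90),p,.047))
m=M&(H<20)&(S>150)&(V>90); print('capz',np.percentile(z[m],[5,25,50,75,95]))
s=ctrl.state();print(s['ee_pos'])
E
```

```text
time: 3.2
ee_pos: [0.5419, -0.2143, 0.2266]
orientation: [3.141, -0.001, -3.081]
contact_force: [0.6, -0.2, 0.4]
finger_gap: 0.0004
grasp_force: 0.0
mat 0.0003831051111075068
nest ('centroid', array([ 480.3, -217.5]), 'rect', array([ 484.2, -217.2]), array([ 89.7, 155.5]), 'long-axis yaw', np.float32(3.1), 'px', 8148)
rim ('centroid', array([ 479., -217.]), 'rect', array([ 484.1, -217.3]), array([ 63.9, 128.9]), 'long-axis yaw', np.float32(3.1), 'px', 2489)
cap ('centroid', array([ 483.8, -217.2]), 'rect', array([ 484. , -217.6]), array([20.3, 25.5]), 'long-axis yaw', np.float32(3.9), 'px', 372)
capz [0.04355396 0.04571604 0.04620431 0.04670105 0.04750068]
[ 0.54176567 -0.21462551  0.22678987]
```

View pics/w3.png

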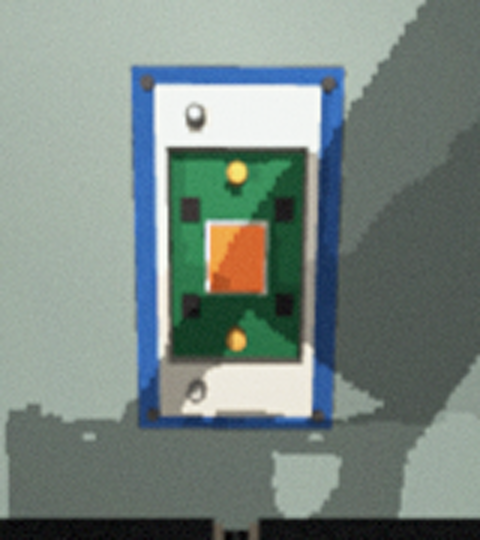

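Base at (484.1,-217.3), yaw 3.1°, cap top about z 46.5 mm; the nest, rim and cap agree. Dowels at crop (195,115) and (197,390), on the world -y side. Now I push the cap.

```bash
python3 -m jog '[-29,-1.3,-20,0,0,0,-29,-1.3,-20,0,0,0,0,0,-40,0,0,0,0,0,-40,0,0,0,0,0,-36,0,0,0,0,0,-15,0,0,0,0,0,-6,0,0,0,0,0,0,0,0,0]' && python3 -m jog '[0,0,-3,0,0,0,0,0,-3,0,0,0,0,0,-3,0,0,0,0,0,0,0,0,0]'
```

```text
time: 4.25
ee_pos: [0.4847, -0.2185, 0.0506]
orientation: [-3.141, 0.001, -3.083]
contact_force: [0.7, 0.3, 0.3]
finger_gap: 0.0002
grasp_force: 0.0
time: 4.75
ee_pos: [0.485, -0.2187, 0.0412]
orientation: [-3.141, 0.002, -3.083]
contact_force: [2.4, -0.8, 3.4]
finger_gap: 0.0002
grasp_force: 1.3
```

```bash
python3 -m jog '[0,0,-1,0,0,0,0,0,-1,0,0,0,0,0,-1,0,0,0,0,0,0,0,0,0]';  python3 -m jog '[0,0,-1,0,0,0,0,0,-1,0,0,0,0,0,0,0,0,0]'
```

```text
time: 5.25
ee_pos: [0.485, -0.2187, 0.0391]
orientation: [-3.14, 0.002, -3.083]
contact_force: [-0.6, 0.3, 13.8]
finger_gap: 0.0002
grasp_force: 7.2
time: 5.62
ee_pos: [0.4851, -0.2188, 0.0389]
orientation: [-3.14, 0.003, -3.082]
contact_force: [-5.4, 2.9, 30.8]
finger_gap: 0.0004
grasp_force: 15.3
```

The cap hit its stop at 38.9 mm (31 N). Lift and go to the cover.

```bash
python3 -m jog '[0,0,35,0,0,0,0,0,35,0,0,0,0,0,35,0,0,0,0,0,35,0,0,0,6,49,0,0,0,2.1,6,49,0,0,0,2.1,6,49,0,0,0,2.1,6,49,0,0,0,2.1,6,49,0,0,0,2.1,5,49,0,0,0,2.0,5,49,0,0,0,2.0,5,50,0,0,0,2.0,0,0,-40,0,0,0,0,0,-40,0,0,0,0,0,-30,0,0,0,0,0,0,0,0,0,0,0,0,0,0,0]' -1
python3 - <<'E'
from h import *
s=ctrl.state();print(s['ee_pos'],np.degrees(s['orientation']),s['contact_force'])
E
```

```text
time: 7.75
ee_pos: [0.5297, 0.1747, 0.0665]
orientation: [-3.142, 0.0, -2.795]
contact_force: [0.4, 0.1, 0.4]
finger_gap: 0.0919
grasp_force: 0.0
[0.52965616 0.17473871 0.06647619] [-1.79998922e+02  2.66214305e-02 -1.60133425e+02] [0.43678528 0.06954076 0.44433288]
```

```bash
python3 -m jog '[0,0,-25,0,0,0,0,0,-18,0,0,0,0,0,-8,0,0,-0.3,0,0,0,0,0,0,0,0,0,0,0,0]' && python3 -m jog '[0,0,0,0,0,0,0,0,0,0,0,0,0,0,0,0,0,0,0,0,0,0,0,0,0,0,0,0,0,0,0,0,0,0,0,0]' 1
```

```text
time: 8.38
ee_pos: [0.5301, 0.1749, 0.0158]
orientation: [-3.141, 0.002, -2.8]
contact_force: [-1.3, -0.9, 0.3]
finger_gap: 0.0917
grasp_force: 0.0
time: 9.12
ee_pos: [0.5293, 0.1747, 0.0147]
orientation: [3.142, 0.0, -2.8]
contact_force: [-1.1, 0.3, 0.0]
finger_gap: 0.0362
grasp_force: 0.0
```

```bash
python3 -m jog '[0,0,0,0,0,0,0,0,0,0,0,0,0,0,10,0,0,0,0,0,20,0,0,0,0,0,30,0,0,0,0,0,30,0,0,0,0,0,20,0,0,0,0,0,0,0,0,0,0,0,0,0,0,0]'
python3 - <<'E'
from h import *
im,d,p=grab('side'); cv2.imwrite('pics/s2.png',im[60:360,120:520][...,::-1])
s=ctrl.state();print(s['ee_pos'],np.degrees(s['orientation']),s['grasp_force'],s['moment'])
im,d,p=grab('top'); P=cloud(d,p);print(p['cx'])
cv2.imwrite('pics/t2.png',im[:,100:500][...,::-1])
E
```

```text
time: 10.25
ee_pos: [0.5287, 0.1746, 0.1241]
orientation: [3.141, -0.001, -2.8]
contact_force: [-0.5, -0.1, -1.3]
finger_gap: 0.0357
grasp_force: 30.0
[0.52857797 0.17457383 0.12370992] [ 1.79975595e+02 -1.14593707e-01 -1.60432952e+02] 29.999527037143707 [ 0.0621314   0.07134988 -0.0416409 ]
314.46841087816443
```

View pics/s2.png

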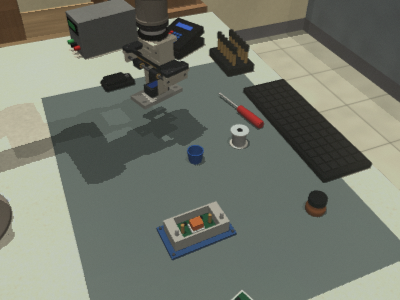

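The cover is held level. Next I carry it over the base.

```bash
python3 -m jog '[-4,-33,0,0,0,-1.4,-4,-33,0,0,0,-1.4,-4,-33,0,0,0,-1.4,-4,-33,0,0,0,-1.4,-4,-33,0,0,0,-1.4,-4,-33,0,0,0,-1.4,-4,-33,0,0,0,-1.4,-4,-33,0,0,0,-1.4,-4,-32,0,0,0,-1.4,-3,-32,0,0,0,-1.3,-3,-32,0,0,0,-1.3,-3,-32,0,0,0,-1.3,0,0,-20,0,0,0,0,0,-15,0,0,0,0,0,0,0,0,0,0,0,0,0,0,0,0,0,0,0,0,0]'
python3 - <<'E'
from h import *
s=ctrl.state();print(s['ee_pos'],np.degrees(s['orientation']),s['contact_force'])
im,d,p=grab('wrist'); np.savez('w4.npz',im=im,d=d,**p); cv2.imwrite('pics/w4.png',im[...,::-1])
E
```

```text
time: 12.48
ee_pos: [0.4848, -0.2172, 0.0904]
orientation: [-3.141, 0.001, -3.087]
contact_force: [0.2, -0.2, -1.9]
finger_gap: 0.0357
grasp_force: 30.0
[ 0.48480075 -0.21718598  0.09036388] [-1.79965658e+02  5.84060570e-02 -1.76896344e+02] [ 0.20793441 -0.17958836 -1.89357353]
```

View pics/w4.png

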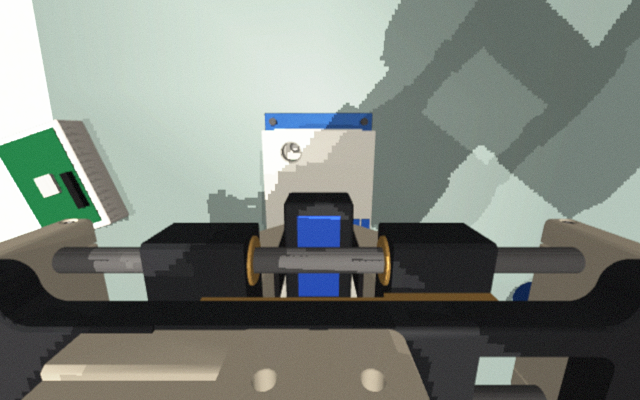

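The hole at (291,152) shows the dowel tip inside it. I measure the plate's edges and hole to check the offset.

```bash
python3 - <<'E'
from h import *
t=np.load('w4.npz'); im=t['im']; p={k:t[k] for k in t if k not in('im','d')}; P=cloud(t['d'],p); z=P[...,2]
M=np.zeros(z.shape,bool); M[105:222,245:390]=1
m=M&(z>.078)&(z<.098)
print('plate z',np.median(z[m]))
zt=np.median(z[m])
v,u=np.nonzero(m); q=ray(u,v,p,zt); y=np.radians(3.1); R=np.array([[np.cos(y),np.sin(y)],[-np.sin(y),np.cos(y)]])
b=(q-[484.1,-217.3])@R.T
print('in base frame: far edge x',np.percentile(b[:,0],[0,.5,1,2]),'(want -65)')
k=(b[:,0]>-60)&(b[:,0]<-40); print('y edges',b[k,1].min(),b[k,1].max())
vs=[];
for x0 in range(-62,-28,6):
    k=abs(b[:,0]-x0)<2; vs.append((x0,round(b[k,1].min(),1),round(b[k,1].max(),1)))
print(vs)
hole=np.zeros(z.shape,np.uint8); hole[m]=1
n,l,s,c=cv2.connectedComponentsWithStats(((hole==0)&M).astype(np.uint8))
for i in range(1,n):
    if 20<s[i,4]<900: print(s[i],c[i],((ray(*c[i],p,zt)-[484.1,-217.3])@R.T).round(1),'want -53,-16')
g=cv2.medianBlur(cv2.cvtColor(im,cv2.COLOR_RGB2GRAY),3)[130:175,270:315]
cv2.imwrite('pics/w4c.png',cv2.resize(im[125:180,255:385],None,fx=6,fy=6,interpolation=cv2.INTER_CUBIC)[...,::-1])
E
```

```text
plate z 0.08729074759787842
in base frame: far edge x [-63.93278646 -63.93098544 -63.92922843 -63.38361921] (want -65)
y edges -31.8321415216231 32.12974781989476
[(-62, np.float64(-31.8), np.float64(32.1)), (-56, np.float64(-31.6), np.float64(31.9)), (-50, np.float64(-31.8), np.float64(32.1)), (-44, np.float64(-31.6), np.float64(31.9)), (-38, np.float64(-31.8), np.float64(32.1)), (-32, np.float64(-31.6), np.float64(31.9))]
[283 143  18  18 242] [291.71487603 151.48347107] [[-52.5 -15.2]] want -53,-16
```

View pics/w4c.png

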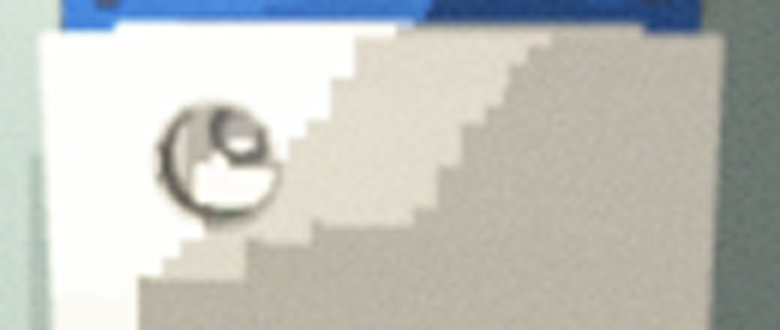

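The cover sits 0.7 mm too far in +x; y and yaw are right. I correct x and descend.

```bash
python3 -m jog '[-0.8,0,-10,0,0,0,0,0,-6,0,0,0,0,0,-3,0,0,0,0,0,-3,0,0,0,0,0,-3,0,0,0,0,0,0,0,0,0,0,0,0,0,0,0]'; python3 -m jog '[0,0,-2,0,0,0,0,0,-2,0,0,0,0,0,0,0,0,0,0,0,0,0,0,0]'
```

```text
time: 13.4
ee_pos: [0.4836, -0.2173, 0.0648]
orientation: [-3.142, 0.0, -3.088]
contact_force: [0.0, -0.7, -2.1]
finger_gap: 0.0358
grasp_force: 30.0
time: 13.9
ee_pos: [0.4835, -0.2173, 0.0607]
orientation: [3.142, 0.0, -3.088]
contact_force: [-0.3, 0.7, -1.1]
finger_gap: 0.0359
grasp_force: 30.0
```

```bash
python3 -m jog '[0,0,-2,0,0,0,0,0,-2,0,0,0,0,0,-1,0,0,0,0,0,0,0,0,0]'; python3 -m jog '[0,0,-1,0,0,0,0,0,-1,0,0,0,0,0,0,0,0,0]'
```

```text
time: 14.4
ee_pos: [0.4837, -0.2174, 0.0561]
orientation: [-3.141, 0.0, -3.088]
contact_force: [-0.6, 0.9, 4.9]
finger_gap: 0.036
grasp_force: 30.0
time: 14.78
ee_pos: [0.4837, -0.2174, 0.0547]
orientation: [-3.141, 0.001, -3.088]
contact_force: [-2.2, 2.3, 10.1]
finger_gap: 0.0353
grasp_force: 30.0
```

```bash
python3 -m jog '[0,0,-1,0,0,0,0,0,0,0,0,0]'; python3 -m jog '[0,0,-1,0,0,0,0,0,0,0,0,0,0,0,0,0,0,0]'
```

```text
time: 15.02
ee_pos: [0.4837, -0.2174, 0.0546]
orientation: [-3.141, 0.001, -3.088]
contact_force: [-5.7, 2.3, 19.0]
finger_gap: 0.0361
grasp_force: 30.0
time: 15.4
ee_pos: [0.4837, -0.2174, 0.0546]
orientation: [-3.141, 0.001, -3.088]
contact_force: [-8.3, 4.7, 28.3]
finger_gap: 0.0358
grasp_force: 30.0
```

```bash
python3 - <<'E'
from h import *
im,d,p=grab('wrist'); P=cloud(d,p); z=P[...,2]
q=P[160:215,265:280].reshape(-1,3); q=np.vstack([q,P[130:215,320:360].reshape(-1,3)]); q=q[(q[:,2]>.045)&(q[:,2]<.06)]
A=np.c_[q[:,:2],np.ones(len(q))]; k=np.linalg.lstsq(A,q[:,2],rcond=None)[0]
print(len(q),'plate top z',np.median(q[:,2]),'(want .052) slope',k[:2]); s=ctrl.state(); print(s['ee_pos'],s['contact_force'],s['grasp_force'])
E
```

```text
3497 plate top z 0.05166302514424265 (want .052) slope [0.01115017 0.00414334]
[ 0.48372632 -0.21737894  0.05461606] [-7.69834698  4.39532024 27.50627166] 30.01068413257599
```

The plate top is at 51.7 mm (52 expected) and flat, and the hold is steady. I hand it in.

```bash
python3 -c "
from bench import ctrl
print(ctrl.sign_off())"
```

```text
the job is handed in; nothing more can be done
None
```

I pushed the orange cap home, fitted the cover over both dowels, pressed it flat on the rim and handed in at about 15.5 s while still holding it with about 28 N down and 30 N of grip; the sign-off gave no verdict.

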